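Start up the gourd-burning station

TASK

Get the gourd-burning station ready to work, pressing things in this order: first push the round button on the fume extractor all the way in so that it stays in, then switch on the grey power unit by pressing the raised end of its rocker fully down, then press the long key on the power unit all the way down and let it spring back. Only press: do not pick up, shove or tip the two units, do not press the two square keys, and leave the gourds and everything else on the table as they stand.

Things in the scene. Friction and masses are not known exactly. Their poses are not given: they have to be found in the camera images.
- extractor: fume extractor: white plastic box 170 x 170 mm, 74 mm high, on rubber feet, loose on the table (about 2 kg); a grey grille 7 mm higher (to 81 mm) covers its top from x = -15 to x = 75 mm in its own frame, 140 mm wide. Origin under its centre, z up. The round button stands on the top at (-48, -45) mm from the centre in its own frame, i.e. towards its -x, -y corner
- fan_button (a joint): travel of the extractor's round steel button (32 mm across), in m: 0 fully out, 0.008 fully in; starts out (up to 1.5 mm in). It moves straight down against about 3 N of friction and stays where it is left; fully in, its top stands 2 mm above its grey collar (collar 46 mm across, 4 mm high)
- fan_button_top (a point): centre of the button's top face, moves with it: 88 mm above the table when fully out, 80 mm when fully in; axes as the extractor's
- power_unit: grey box 140 (x) by 220 (y) by 70 mm high on rubber feet, loose (about 1.5 kg); origin under its centre, z up. On its top, own frame (mm): white rocker in a black frame at (0, 70); white keys in a row at x = -20: square y = -80, long y = -35, square y = 10; black knob (34 across, 18 high, unused) at (45, 15), on the same (+x) side as the raised end of the rocker
- rocker (a joint): angle of the power unit's white rocker in rad: 0 off (its +x half raised, its -x half level), 0.36 fully on (+x half level, -x half raised). The rocker is 56 mm long along the unit's x, 28 mm wide, a shallow V hinged at its middle, 78 mm above the table. Pressing the raised end needs about 3 N; it stays where it is left. A black frame round it stands 76 mm above the table
- rocker_raised_end (a point): point to press on the rocker's top face, 21 mm from the hinge towards the unit's +x side, moves with the rocker: about 85 mm above the table when off, 78 mm when fully on
- long_key (a joint): travel of the long white key (46 mm along the unit's x, 18 mm wide) in m: 0 up, 0.005 fully down; a spring (1 N at first, 4 N fully down) brings it back up
- long_key_top (a point): centre of the long key's top face, 79 mm above the table when up, 74 mm when fully down; axes as the power unit's
- square_key_a (a joint): travel in m (0 up, 0.005 down) of the square white key (18 x 18 mm) 45 mm to the -y side of the long key; leave it alone
- square_key_b (a joint): travel in m (0 up, 0.005 down) of the square white key (18 x 18 mm) 45 mm to the +y side of the long key; leave it alone
- gourd_near: small dried gourd glued upright on a white plastic ring foot, loose bystander; origin under the centre of the foot, z up. 51 mm across, about 85 mm high with its stalk; stands between the two units, nearer the robot
- gourd_far: small dried gourd glued upright on a white plastic ring foot, loose bystander; origin under the centre of the foot, z up. 51 mm across, about 85 mm high with its stalk; stands between the two units, farther from the robot
- gourd_left: small dried gourd glued upright on a white plastic ring foot, loose bystander; origin under the centre of the foot, z up. 64 mm across, about 110 mm high; stands behind the units on the left
- gourd_right: small dried gourd glued upright on a white plastic ring foot, loose bystander; origin under the centre of the foot, z up. Two bulbs, 61 mm across, about 125 mm high; stands behind the units on the right
- lacquer_jar: amber glass jar with a dark lid, 52 mm across, 70 mm high, loose bystander behind the units; origin under its centre, z up
- sanding_block: cork sanding block 45 x 80 x 28 mm, loose bystander beyond the left-hand unit, at the left; origin under its centre, z up
- brush: flat brush 170 mm long with a wooden handle, lying loose beyond the right-hand unit, at the right, bystander; z up

How it is judged:
By the outcome, as a careful person would: the job done as asked, in the order asked, and still so for the second after the job is handed in, with the robot touching nothing.
It also fails if it takes over 42 s, if anything falls off the work surface, if the arm or the gripper's body presses on something with over 40 N, if the wrist force passes 120 N, or if a joint passes its speed limit or range.

ROBOT

A 6-joint arm with a two-finger parallel gripper is mounted at the origin on the work surface. World frame = base frame: x ahead of the robot, y to its left, z up, the work surface at z = 0. Lengths are in m, angles in rad, forces in N, time in s.
With the tool pointing down it reaches from about 0.375 to 0.9 m from the base axis. Payload 3.1 kg.
Tool frame: the origin (TCP) lies on the front face of the gripper's body, between the roots of the fingers; the fingertips stand 70 mm ahead of it and the grasp point (between the pads) lies 51 mm ahead of it; z points along the fingers, y is the line along which they close (so a half turn about z gives the same grasp; the last joint's range is limited). The gripper opens to 87 mm and grips with 3 to 60 N. Pads are 19 mm wide; open, the fingers measure 117 mm over their backs; the gripper's body (75 mm by 190 mm) begins 51 mm behind the grasp point.
Start: joints at [-1.296, 0.527, 1.433, -0, 1.181, -0.178], TCP at [0.273, -0.562, 0.292] pointing down, gripper open.
Joint ranges: [-3.08, 3.08], [-0.75, 2.2], [0.22, 2.44], [-1.43, 4.57], [0, 2.65], [-2.85, 2.85]. Speed limits (rad/s): [2.79, 2.79, 3.14, 3.14, 3.14, 3.14].

INTERFACE

Orientations are given as a unit quaternion [x, y, z, w].
In Python, from rig import robot, cams, ticket gives the robot as it stands. The module is installed in compiled form; this text tells all that it offers.
- The arm moves only by the shell command python3 -m crank 'ROWS' [FORCE]. ROWS is JSON, a list of rows, each a list of 7 numbers: the shift along the tool's x, y, z in cm, then the turn, a rotation vector about the tool's x, y, z in rad, then the closure, from 0 (fully open) to 1 (shut). A call has 1 to 5 rows; each row shifts and turns the commanded pose from where the row before left it, along the tool's axes as they then stand; what a row does not reach is not made up. A row lasts 1/8 s, in which the tool goes at most 62.5 mm and 10.7 degrees, less where a joint would pass 70% of its speed; a pose out of reach is approached as far as the arm can. A call is refused whole if a number of a shift passes 6.25 or a number of a turn 0.188, either way. A call with a gripper value outside its range is refused whole. The fingers move at their own pace and stop on an object; FORCE is the grip in N (left out, the last holds). Time passes only in rows, so rows that do not move let the fingers close. It gives the time, the measured TCP pose, the force, the opening and the grip force at its end, in the units of the state.
- robot.get_obs(): the state, without advancing time (a new reading comes with each control period).
- cams.camera(name): name is "scene" or "side" or "wrist"; returns the picture (384x512x3 uint8, red, green, blue); there is no depth.
- cams.camera_info(name): a dict with "intrinsics" (3x3 intrinsics, pixels), "pose" (4x4, takes a point from camera to world coordinates). Camera axes: x right, y down, z forward; pixel columns grow to the right and rows downward; lengths in m; the calibration is good to about 2 mm. A picture is of the moment at which its call begins: read the wrist's pose just before it. camera_info takes no time and is no camera call; for the wrist camera it gives the pose at the moment of the call.
- ticket.hand_in(): hands the job in; it is judged then, once.
The state is a dict: "time": time; "q": joint angles; "joint_velocities": joint speeds; "joint_torque": joint torques, N m; "position": TCP position; "tool_rot": TCP orientation; "ft_force": force on the tool from outside, world axes, zero at the start; "moment": the same for the moment, N m; "grip_width": finger opening in m; "grip_force": force on a finger pad.
Only numpy, scipy, OpenCV 4.12 (cv2) and the standard library are available. Lean on these libraries where they do the work, as an engineer would, in place of code of your own. Each camera call takes 0.05 s, during which the arm holds its last target. There are 200 camera calls.

## Working session

There is one attempt and no reset: what is moved stays moved. The work goes in short steps, Python scripts to look and compute and a shell command to move; the robot and the scene stay as the last step left them, time stands still between calls to the robot, and variables do not carry over. Pictures are saved under pics/ and viewed, at most 10 in all, crops included, and the job is handed in when it is done.

```bash
mkdir -p pics; python3 - <<'E'
from rig import robot,cams
import cv2,numpy as np
o=robot.get_obs();print({k:np.round(v,3).tolist() for k,v in o.items()})
for n in ("scene","side"):
    im=cams.camera(n);cv2.imwrite(f"pics/{n}0.png",im[:,:,::-1])
    i=cams.camera_info(n);print(n,np.round(i["intrinsics"],1).tolist(),np.round(i["pose"],3).tolist())
E
```

```text
{'time': 0.0, 'q': [-1.296, 0.528, 1.434, -0.0, 1.181, -0.178], 'joint_velocities': [-0.001, 0.0, -0.001, -0.0, 0.003, 0.002], 'joint_torque': [-0.002, -44.005, -17.659, 0.063, 0.058, -0.0], 'position': [0.273, -0.561, 0.291], 'tool_rot': [0.974, 0.224, -0.0, -0.001], 'ft_force': [0.887, -0.76, -0.154], 'moment': [-0.023, -0.044, 0.016], 'grip_force': 0.0, 'grip_width': 0.087}
scene [[374.0, 0.0, 258.7], [0.0, 374.0, 192.3], [0.0, 0.0, 1.0]] [[-0.672, 0.583, -0.456, 1.054], [0.74, 0.517, -0.431, 0.447], [-0.015, -0.627, -0.779, 0.883], [0.0, 0.0, 0.0, 1.0]]
side [[366.2, 0.0, 256.0], [0.0, 366.2, 189.0], [0.0, 0.0, 1.0]] [[-0.83, -0.343, 0.44, 0.122], [-0.558, 0.494, -0.667, 0.694], [0.011, -0.799, -0.601, 0.718], [0.0, 0.0, 0.0, 1.0]]
```

View pics/scene0.png

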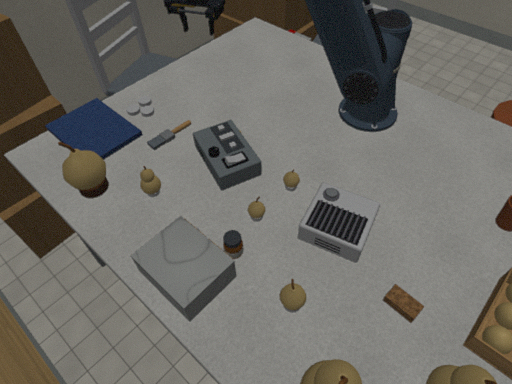

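View pics/side0.png

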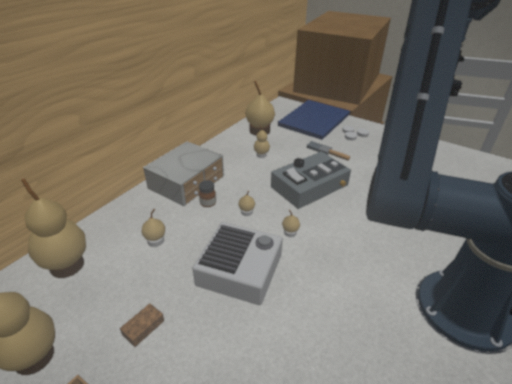

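The scene view shows the extractor near (340,220) with its button at (331,194), and the power unit near (227,153) with its rocker at (235,159). In the side view the button is at (265,242) and the power unit near (311,177). I'll get coarse positions and an enlarged crop of both.

```bash
cat > h.py <<'E'
import numpy as np,cv2
from rig import robot,cams
def ray(info,u,v,z):
    K,T=np.array(info["intrinsics"]),np.array(info["pose"])
    d=T[:3,:3]@np.linalg.solve(K,[u,v,1.]);p=T[:3,3]
    return p+d*(z-p[2])/d[2]
def proj(info,P):
    K,T=np.array(info["intrinsics"]),np.array(info["pose"])
    c=K@(T[:3,:3].T@(np.array(P)-T[:3,3]));return c[:2]/c[2]
E
python3 - <<'E'
from h import *
S=cams.camera_info("scene");D=cams.camera_info("side")
print("btn",ray(S,331,194,.087).round(3),ray(D,265,242,.087).round(3))
print("rocker",ray(S,235,159,.078).round(3),ray(D,295,174,.078).round(3))
print("unit",ray(S,227,153,.06).round(3))
a=cv2.imread("pics/scene0.png")[110:265,185:385];b=cv2.imread("pics/side0.png")[140:305,185:385]
cv2.imwrite("pics/crop0.png",cv2.resize(np.hstack([a[:150,:],b[:150]]),None,fx=2,fy=2,interpolation=cv2.INTER_CUBIC))
c=cv2.resize(np.vstack([a[:100,:100],b[:80,70:170]]),None,fx=3,fy=3)
W=cams.camera_info("wrist");print(np.round(W["intrinsics"],1).tolist(),np.round(W["pose"],3).tolist())
E
```

```text
btn [0.462 0.157 0.087] [0.448 0.158 0.087]
rocker [ 0.535 -0.137  0.078] [ 0.535 -0.148  0.078]
unit [ 0.521 -0.187  0.06 ]
[[290.7, 0.0, 254.6], [0.0, 290.7, 193.5], [0.0, 0.0, 1.0]] [[0.439, -0.858, -0.268, 0.347], [-0.899, -0.419, -0.129, -0.527], [-0.001, 0.297, -0.955, 0.384], [0.0, 0.0, 0.0, 1.0]]
```

View pics/crop0.png

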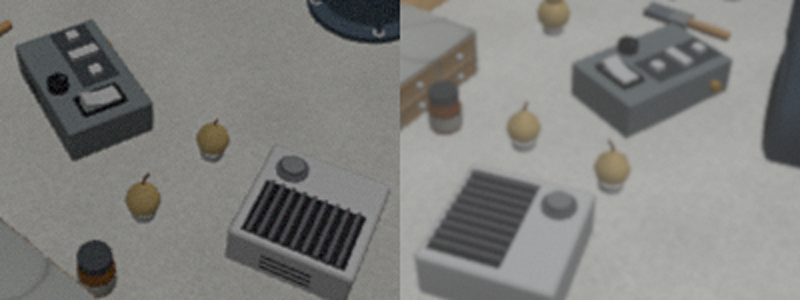

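Crop (2x): the button is at scene (331.5,192) and side (264,241.5). Keys a and b are at scene (220,127.5) and (232.5,144), the rocker at (235,158) and the knob at (214,151.5). The unit's +x points away from the robot. Next I'll work out the unit's yaw and the move to a spot above it.

```bash
cat >> h.py <<'E'
from scipy.spatial.transform import Rotation as R
def go(target,obs=None):
    "tool-axis shift in cm to a world TCP target"
    o=obs or robot.get_obs();r=R.from_quat(o["tool_rot"])
    return (r.inv().apply(np.array(target)-o["position"])*100).round(2)
def yaw(obs=None):
    o=obs or robot.get_obs();x=R.from_quat(o["tool_rot"]).as_matrix()[:,0];return np.degrees(np.arctan2(x[1],x[0]))
E
python3 - <<'E'
from h import *
S=cams.camera_info("scene");D=cams.camera_info("side")
a=ray(S,220,127.5,.079);b=ray(S,232.5,144,.079);k=ray(S,214,151.5,.088);r=ray(S,235,158,.08)
d=b-a;print(a,b,k,r,"len",np.linalg.norm(d),"unit yaw",np.degrees(np.arctan2(-d[0],d[1])))
print("btn",ray(S,331.5,192,.087).round(3),ray(D,264,241.5,.087).round(3))
print(yaw(),go([.50,-.19,.27]))
E
```

```text
[ 0.46753147 -0.27127284  0.079     ] [ 0.49498467 -0.18738137  0.079     ] [ 0.56090013 -0.19928651  0.088     ] [ 0.53326591 -0.13878588  0.08      ] len 0.0882692246967534 unit yaw -18.12051054516842
btn [0.455 0.154 0.087] [0.451 0.158 0.087]
25.94443401284552 [ 36.64 -23.48   2.19]
```

```bash
python3 -m crank '[[5.2,-3.35,0.3,0,0,0,1],[5.2,-3.35,0.3,0,0,0,1],[5.2,-3.35,0.3,0,0,0,1],[5.2,-3.35,0.3,0,0,0,1],[5.2,-3.35,0.3,0,0,0,1]]'
python3 -m crank '[[5.2,-3.35,0.3,0,0,0,1],[5.2,-3.35,0.3,0,0,0,1],[0,0,0,0,0,-0.16,1],[0,0,0,0,0,-0.16,1],[0,0,0,0,0,-0.16,1]]'
python3 -m crank '[[0,0,0,0,0,-0.16,1],[0,0,0,0,0,-0.16,1],[0,0,0,0,0,0,1]]'
python3 - <<'E'
from h import *
o=robot.get_obs();print(o["q"],o["position"],yaw(o))
np.save("w1.npy",np.array(cams.camera_info("wrist")["pose"]))
cv2.imwrite("pics/w1.png",cams.camera("wrist")[:,:,::-1])
E
```

```text
time: 0.72
position: [0.4346, -0.2958, 0.2769]
tool_rot: [0.975, 0.224, -0.0, -0.0]
ft_force: [0.5, -0.5, -0.2]
grip_width: 0.0447
grip_force: 0.0
time: 1.35
position: [0.4981, -0.1913, 0.2709]
tool_rot: [0.892, 0.452, -0.0, -0.0]
ft_force: [0.6, 0.7, 0.5]
grip_width: 0.0017
grip_force: 0.0
time: 1.72
position: [0.498, -0.1917, 0.2709]
tool_rot: [0.811, 0.585, -0.0, -0.0]
ft_force: [0.3, -0.2, 0.2]
grip_width: 0.0006
grip_force: 0.0
[-5.77071347e-01  4.33325049e-01  1.68439953e+00 -2.35475593e-06
  1.02469744e+00 -2.57224673e-01] [ 0.49796222 -0.19172122  0.27092631] 71.67420085256292
```

View pics/w1.png

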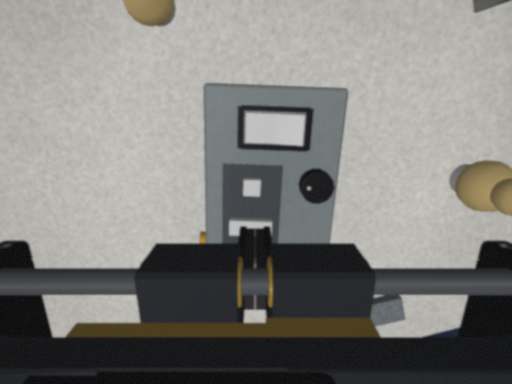

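The wrist view is aligned with the unit: rocker frame around (275,129), key b at (252,187), long key at (251,227) partly hidden by the fingers, and knob at (316,186). I'll measure these with masks.

```bash
cat > m1.py <<'E'
from h import *
I=dict(cams.camera_info("wrist"));I["pose"]=np.load("w1.npy")
im=cv2.imread("pics/w1.png");g=cv2.cvtColor(im,cv2.COLOR_BGR2GRAY)
def rect(x0,y0,x1,y1,lo,hi):
    m=cv2.inRange(g[y0:y1,x0:x1],lo,hi);c=max(cv2.findContours(m,0,2)[0],key=cv2.contourArea)
    return cv2.boxPoints(cv2.minAreaRect(c))+[x0,y0]
def size(n,box,z):
    P=np.array([ray(I,u,v,z) for u,v in box]);e=np.linalg.norm(np.diff(P,axis=0),axis=1)
    print(n,box.mean(0).round(1),P.mean(0).round(4),"sides mm",(e*1000).round(1));return P.mean(0)
fr=size("frame",rect(225,95,325,160,0,50),.076)
kb=size("key b",rect(235,172,268,202,170,255),.079)
lk=size("long key",rect(222,205,280,240,170,255),.079)
kn=size("knob",rect(295,165,340,206,0,60),.088)
def yawof(dv,loc): return np.degrees(np.arctan2(dv[1],dv[0])-np.arctan2(loc[1],loc[0]))
y=[yawof(kb-kn,[-65,-5]),yawof(fr-kb,[20,60]),yawof(fr-kn,[-45,55])];print("yaw",y)
t=np.radians(np.median(y));Q=np.array([[np.cos(t),-np.sin(t)],[np.sin(t),np.cos(t)]])
loc={"fr":[0,.07],"kb":[-.02,.01],"kn":[.045,.015]}
C=np.array([p[:2]-Q@loc[n] for n,p in (("fr",fr),("kb",kb),("kn",kn))]);print("centres",C.round(4).tolist())
c=C.mean(0)
print("rocker end",c+Q@[.021,.07],"long key",c+Q@[-.02,-.035],"centre",c)
S=cams.camera_info("scene");print("scene check frame",proj(S,[*(c+Q@[0,.07]),.078]),"b",proj(S,[*(c+Q@[-.02,.01]),.079]))
E
python3 m1.py; python3 -c "
from h import *
print(go([.44,.10,.255]))"
```

```text
frame [274.5 127.9] [ 0.5341 -0.1432  0.076 ] sides mm [39.9 68.6 40. ]
key b [251.5 188. ] [ 0.4942 -0.1925  0.079 ] sides mm [15.2 14.9 15.4]
long key [250.  227.5] [ 0.4788 -0.2335  0.079 ] sides mm [15.  42.3 15. ]
knob [316. 186.] [ 0.556  -0.2082  0.088 ] sides mm [31.2 34.7 32.1]
yaw [np.float64(341.33073508760504), np.float64(-20.54374364662411), np.float64(-20.681775467058763)]
centres [[0.5095, -0.2087], [0.5094, -0.2089], [0.5086, -0.2065]]
rocker end [ 0.553415   -0.14985968] long key [ 0.47817556 -0.23379434] centre [ 0.50918594 -0.20803863]
scene check frame [234.04657572 157.96367403] b [231.75066928 143.19016018]
[ 25.86 -14.71   1.61]
```

```bash
python3 -m crank '[[5.2,-2.95,0.3,0,0,0,1],[5.2,-2.95,0.3,0,0,0,1],[5.2,-2.95,0.3,0,0,0,1],[5.2,-2.95,0.3,0,0,0,1],[5.2,-2.95,0.3,0,0,0,1]]' 
python3 -m crank '[[0,0,0,0,0,0,1],[0,0,0,0,0,0,1]]'
python3 - <<'E'
from h import *
o=robot.get_obs();print(o["q"],o["position"],yaw(o))
np.save("w2.npy",np.array(cams.camera_info("wrist")["pose"]))
cv2.imwrite("pics/w2.png",cams.camera("wrist")[:,:,::-1])
print("button px guess",proj(cams.camera_info("wrist"),[.453,.156,.087]))
E
```

```text
time: 2.4
position: [0.439, 0.1029, 0.2563]
tool_rot: [0.811, 0.585, 0.0, 0.0]
ft_force: [0.3, 0.1, -0.4]
grip_width: 0.0007
grip_force: 0.0
time: 2.65
position: [0.4397, 0.1012, 0.2564]
tool_rot: [0.81, 0.586, 0.0, 0.0]
ft_force: [-0.2, 0.3, -1.4]
grip_width: 0.0006
grip_force: 0.0
[-2.21274709e-02  3.52213357e-01  1.89413543e+00 -5.30441582e-04
  8.94474875e-01  2.96343397e-01] [0.43969166 0.10119877 0.25636118] 71.77197330622468
button px guess [248.77446023 131.41584216]
```

View pics/w2.png

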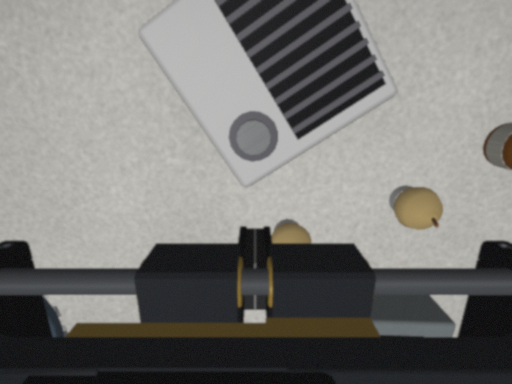

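The wrist view shows the button disc at about (253,137) inside its darker collar, away from the fingers; the near gourd is at (292,235). I'll measure the disc and collar.

```bash
python3 - <<'E'
from h import *
I=dict(cams.camera_info("wrist"));I["pose"]=np.load("w2.npy")
g=cv2.cvtColor(cv2.imread("pics/w2.png"),cv2.COLOR_BGR2GRAY)
x0,y0=222,105;w=cv2.medianBlur(g[y0:168,x0:285],3)
print(w[32,::3].tolist())
def circ(m,n,z):
    c=max(cv2.findContours(m,0,2)[0],key=cv2.contourArea)
    (u,v),r=cv2.minEnclosingCircle(c);M=cv2.moments(cv2.convexHull(c));u=M["m10"]/M["m00"]+x0;v=M["m01"]/M["m00"]+y0
    P=ray(I,u,v,z);d=np.linalg.norm(ray(I,u+r,v,z)-P)*2000
    print(n,u,v,r,P.round(4),"dia mm",round(d,1));return P
m=cv2.inRange(w,0,int(.5*(int(w[32,10])+int(w[32,0]))))
col=circ(m,"collar",.078)
m2=cv2.inRange(w,int(.5*(int(w[32,10])+int(w[32,31]))),140);cv2.circle(z:=np.zeros_like(m2),(31,31),20,255,-1)
b=circ(cv2.bitwise_and(m2,z),"button",.087)
print(go([*b[:2],.175]),go([*b[:2],.158]))
E
```

```text
[186, 185, 154, 102, 102, 126, 132, 132, 131, 130, 129, 127, 126, 125, 125, 125, 111, 95, 97, 180, 185]
collar 253.12591417746057 135.8510000881135 25.14380645751953 [0.4547 0.1509 0.078 ] dia mm 46.2
button 252.7070531400966 137.4255072463768 16.93109893798828 [0.4542 0.1506 0.087 ] dia mm 30.1
[ 5.2  -0.23  8.14] [ 5.2  -0.23  9.84]
```

Collar and button centres agree (46 and 30 mm across). I'll move over the button, come down to just above it and then press.

```bash
python3 -m crank '[[5.2,-0.25,0,0,0,0,1],[0,0,4.5,0,0,0,1],[0,0,4.5,0,0,0,1],[0,0,0,0,0,0,1],[0,0,0,0,0,0,1]]' 
python3 -c "
from h import *
print(go([.4544,.1507,.150]),robot.get_obs()['ft_force'])"
```

```text
time: 3.32
position: [0.4545, 0.1504, 0.1671]
tool_rot: [0.811, 0.585, 0.001, 0.0]
ft_force: [0.3, 0.4, 0.2]
grip_width: 0.0005
grip_force: 0.0
[ 0.03 -0.02  1.71] [0.30460855 0.35366058 0.24594747]
```

```bash
python3 -m crank '[[0,0,0.5,0,0,0,1],[0,0,0.5,0,0,0,1],[0,0,0.3,0,0,0,1],[0,0,0.2,0,0,0,1],[0,0,0.2,0,0,0,1]]'
python3 -m crank '[[0,0,0.1,0,0,0,1],[0,0,0,0,0,0,1]]'
```

```text
time: 3.95
position: [0.4541, 0.1513, 0.1498]
tool_rot: [0.81, 0.586, 0.001, 0.001]
ft_force: [-1.2, -1.7, 24.6]
grip_width: 0.0005
grip_force: 12.5
time: 4.2
position: [0.454, 0.1514, 0.1499]
tool_rot: [0.81, 0.586, 0.001, 0.001]
ft_force: [-1.0, -2.3, 16.8]
grip_width: 0.0004
grip_force: 8.3
```

The button hit its stop at tip height 0.080 m with the force up to 17–25 N, so it is fully in. I'll lift straight up and work out the move to the rocker.

```bash
python3 -m crank '[[0,0,-4.5,0,0,0,1],[0,0,-4.5,0,0,0,1],[0,0,0,0,0,0,1]]'
python3 -c "
from h import *
print(go([.555,-.1505,.19]),yaw())
g=cams.camera('wrist');cv2.imwrite('pics/w3.png',g[:,:,::-1])"
```

```text
time: 4.58
position: [0.4544, 0.1519, 0.2408]
tool_rot: [0.81, 0.586, 0.003, 0.001]
ft_force: [0.0, 0.9, -0.2]
grip_width: 0.0008
grip_force: 0.0
[-25.59  18.97   5.11] 71.79012220155894
```

```bash
python3 -m crank '[[-5.1,3.8,0,0,0,0,1],[-5.1,3.8,0,0,0,0,1],[-5.1,3.8,0,0,0,0,1],[-5.1,3.8,0,0,0,0,1],[-5.1,3.8,0,0,0,0,1]]'
python3 -m crank '[[0,0,2.5,0,0,0.04,1],[0,0,2.5,0,0,0,1],[0,0,0,0,0,0,1],[0,0,0,0,0,0,1]]'
python3 -c "
from h import *
print(go([.555,-.1505,.147]),yaw())"
```

```text
time: 5.25
position: [0.5515, -0.1463, 0.2359]
tool_rot: [0.81, 0.586, -0.001, -0.002]
ft_force: [0.9, 0.5, 0.3]
grip_width: 0.0002
grip_force: 0.0
time: 5.75
position: [0.552, -0.1447, 0.1877]
tool_rot: [0.822, 0.57, -0.0, -0.001]
ft_force: [-0.2, -0.1, 1.0]
grip_width: 0.0009
grip_force: 0.0
[-0.44  0.49  4.07] 69.50464998457839
```

```bash
python3 -m crank '[[-0.45,0.5,1.2,0,0,0,1],[0,0,1.0,0,0,0,1],[0,0,0.5,0,0,0,1],[0,0,0.4,0,0,0,1],[0,0,0.3,0,0,0,1]]'
python3 -m crank '[[0,0,0.3,0,0,0,1],[0,0,0.25,0,0,0,1],[0,0,0.15,0,0,0,1],[0,0,0,0,0,0,1]]'
```

```text
time: 6.38
position: [0.5559, -0.1511, 0.1545]
tool_rot: [0.822, 0.57, 0.0, 0.001]
ft_force: [0.3, 0.5, 2.3]
grip_width: 0.0006
grip_force: 1.1
time: 6.88
position: [0.5558, -0.1512, 0.148]
tool_rot: [0.822, 0.57, 0.0, 0.001]
ft_force: [1.0, -0.1, 5.9]
grip_width: 0.0002
grip_force: 2.8
```

```bash
python3 -m crank '[[0,0,0.1,0,0,0,1],[0,0,0.05,0,0,0,1],[0,0,0,0,0,0,1]]'
```

```text
time: 7.25
position: [0.5558, -0.1512, 0.1478]
tool_rot: [0.822, 0.57, 0.0, 0.001]
ft_force: [-1.9, 1.0, 14.7]
grip_width: 0.0003
grip_force: 6.9
```

The rocker stopped hard at tip height 0.078 m with 15 N, so it is fully on. I'll lift and move to above the long key, taking a check picture of the rocker from there.

```bash
python3 -m crank '[[0,0,-4,0,0,0,1],[0,0,-4,0,0,0,1],[0,0,0,0,0,0,1]]'
python3 -c "
from h import *
print(go([.4785,-.2336,.19]),yaw())"
```

```text
time: 7.62
position: [0.5563, -0.1514, 0.2284]
tool_rot: [0.822, 0.57, 0.001, 0.002]
ft_force: [0.6, -0.6, -0.0]
grip_width: 0.0006
grip_force: 0.0
[-10.42  -4.43   3.82] 69.49887069130028
```

```bash
python3 -m crank '[[-5.2,-2.2,0,0,0,0,1],[-5.2,-2.2,0,0,0,0,1],[0,0,2,0,0,0,1],[0,0,2,0,0,0,1],[0,0,0,0,0,0,1]]'
python3 - <<'E'
from h import *
print(go([.4785,-.2336,.149]),yaw())
w=cams.camera("wrist");s=cams.camera("scene")
print("rocker px",proj(cams.camera_info("wrist"),[.534,-.143,.08]))
a=cv2.resize(s[110:265,185:385],(400,310),interpolation=cv2.INTER_CUBIC);b=cv2.resize(w[:300,:],(400,310*1))
cv2.imwrite("pics/c2.png",np.hstack([a,b])[:,:,::-1])
E
```

```text
time: 8.25
position: [0.4757, -0.2319, 0.1833]
tool_rot: [0.822, 0.57, -0.001, -0.004]
ft_force: [0.4, 0.9, 1.0]
grip_width: 0.0007
grip_force: 0.0
[-0.07  0.35  3.42] 69.45507324661683
rocker px [289.9973948   64.82085782]
```

View pics/c2.png

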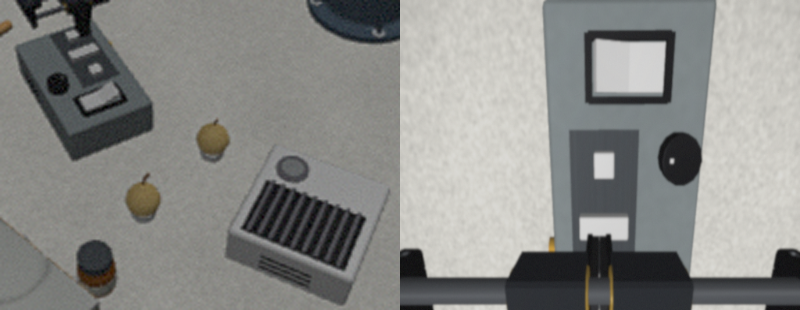

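The scene crop shows the button now nearly flush with its collar at (292,167), and the units and gourds have not moved. The wrist view shows the rocker's -x half raised (on), and the fingers lined up with the long key at (603,228). Now I'll press the key.

```bash
python3 -m crank '[[-0.1,0.35,1.2,0,0,0,1],[0,0,1.2,0,0,0,1],[0,0,0.6,0,0,0,1],[0,0,0.4,0,0,0,1],[0,0,0.2,0,0,0,1]]'
python3 -m crank '[[0,0,0.2,0,0,0,1],[0,0,0.1,0,0,0,1],[0,0,0.05,0,0,0,1],[0,0,0,0,0,0,1]]'
```

```text
time: 8.98
position: [0.4806, -0.2351, 0.1495]
tool_rot: [0.822, 0.57, -0.0, -0.0]
ft_force: [0.4, -0.4, 0.4]
grip_width: 0.0005
grip_force: 0.0
time: 9.48
position: [0.4806, -0.2351, 0.1465]
tool_rot: [0.822, 0.57, 0.0, 0.0]
ft_force: [-0.7, 0.4, 2.2]
grip_width: 0.0003
grip_force: 1.3
```

```bash
python3 -m crank '[[0,0,0.15,0,0,0,1],[0,0,0.1,0,0,0,1],[0,0,0.1,0,0,0,1],[0,0,0,0,0,0,1],[0,0,0,0,0,0,1]]'
```

```text
time: 10.1
position: [0.4807, -0.2351, 0.1439]
tool_rot: [0.822, 0.57, 0.0, 0.0]
ft_force: [-3.0, 1.9, 12.3]
grip_width: 0.0004
grip_force: 6.0
```

The key is at its stop at tip height 0.074 m, with 12 N against a spring of 4 N. I'll lift clear and take a last look.

```bash
python3 -m crank '[[0,0,-3,0,0,0,1],[0,0,-5,0,0,0,1],[0,0,-5,0,0,0,1],[-5,0,0,0,0,0,1],[0,0,0,0,0,0,1]]'
python3 - <<'E'
from h import *
w=cams.camera("wrist");s=cams.camera("side")
a=cv2.resize(s[140:305,185:385],(400,330),interpolation=cv2.INTER_CUBIC);b=cv2.resize(w[:300,:],(400,330))
cv2.imwrite("pics/c3.png",np.hstack([a,b])[:,:,::-1])
E
```

```text
time: 10.72
position: [0.463, -0.2849, 0.2735]
tool_rot: [0.823, 0.569, -0.0, 0.002]
ft_force: [0.4, 0.7, 0.3]
grip_width: 0.0006
grip_force: 0.0
```

View pics/c3.png

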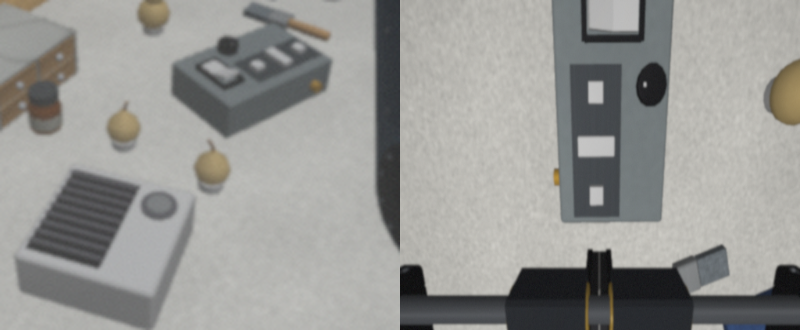

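The button is in at (158,204), the rocker is on, all three keys are up at (596,92), (596,147) and (596,195), and nothing else has moved.

```bash
python3 -c "
from rig import ticket
print(ticket.hand_in())"
```

```text
the job is handed in; nothing more can be done
None
```

The job is handed in: I pressed the fume button fully in, switched the rocker on, then pressed the long key to its stop and let it spring back, in that order, in about 11 s and with nothing else moved in the last pictures.

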